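# Tighten the heel press to the wrench's click

## Task

Two glued rubber heels stand in the small green bonding press, its screw only finger-tight. Take the break-over torque wrench from its wooden rest, fit its square socket gently but fully down over the screw's square head, and turn clockwise (seen from above) until the wrench handle just breaks over at its hinge - stop there, do not pull the handle on through towards its stop. Then ease the load off, lift the wrench straight off without forcing it and lay it back in the rest as it was, leaving the screw tight and the other things on the bench alone.

Things in the scene. Friction and masses are not known exactly. Their poses are not given: they have to be found in the camera images.
- press: green bench press bolted to the bench, 94 x 116 mm base, two steel columns 84 mm apart along its y and a crosshead 101 mm high; two rubber heels clamped inside. Origin: centre of the underside on the bench, z up; the screw stands upright on this z axis.
- screw_top (a point): centre of the top of the press screw's square head, 138 mm above the bench. The head is 22 x 22 mm across flats and 20 mm high, its top 4 mm bevelled to 17 x 17 mm; x and y of this frame are square to its flats, z up. Under it is a round collar 25 mm wide, 9 mm high, its underside 7 mm clear of the crosshead.
- screw (a joint): angle of the press screw's spindle in rad; grows as it is turned clockwise seen from above (tightened). Starts finger-tight between 0.55 and 0.95, drags with 0.5 to 0.75 N m, stays where it is left and comes up solid on the heels at about 1.3. The square head first takes up a play of 0 to 0.4 rad on it (cross pin in a slot), which cannot be told beforehand.
- wrench: head of the loose break-over wrench (0.4 kg, 246 mm long, centre of mass 125 mm along x). Origin: centre of the socket's open mouth, in its lower rim's plane; z up, x along the straight handle to its end. Square socket 24.5 mm inside (square to x, y), 18 mm deep, 34.5 x 34.5 x 28 mm outside. Fully down, the origin is 18 mm under the screw head's top, with 0.12 rad of turning play either way.
- wrench_handle (a joint): break-over hinge (upright pin 45 mm along x from the wrench origin): handle against head in rad, 0 straight, positive when the handle is pulled clockwise from above; stop at 0.22. A preloaded spring keeps it at 0 up to 1.0 N m at the pin (9.5 N across the handle at the grip point), then it yields nearly freely (1.1 N m at 0.15) and springs back when eased.
- wrench_grip (a point): grip point on the wrench's black rubber grip, 150 mm from the wrench origin along x, 15 mm above the plane of the socket's rim. The grip is 24 mm wide and 26 mm high (centre 15 mm above the rim plane), from 114 to 238 mm along x; x along the handle to its end, z up.
- rest: wooden rest, 150 x 62 mm, two cheeks 14 mm thick at x = -55 and +55 mm with notches 34 mm wide, floor 32 mm, horns 46 mm above the bench. Origin: centre of its underside; x along the lying wrench's handle. The wrench lies in it with its origin at x = -150, y = 0, z = 30 mm in this frame, handle along +x; the fingers fit between the cheeks.
- sanding_block: brown cork sanding block 61 x 106 x 35 mm, to be left alone
- cement_tube: blue and orange cement tube, 37 x 136 x 29 mm, to be left alone
- bone_folder: pale bone folder, 24 x 146 x 9 mm, to be left alone
- glue_bottle: white pointed glue bottle, 39 mm thick, 118 mm high, to be left alone
- brad_tin_a: bare metal tin, 64 mm wide, 42 mm high, on the red board, to be left alone
- magnet_bowl: steel dish 71 mm wide, 22 mm high, to be left alone

How it is judged:
By the outcome, as a careful person would: the job done as asked, in the order asked, and still so for the second after the job is handed in, with the robot touching nothing.
It also fails if it takes over 72 s, if anything falls off the work surface, if the arm or the gripper's body presses on something with over 40 N, if the wrist force passes 120 N, or if a joint passes its speed limit or range.

## Robot

A 6-joint arm with a two-finger parallel gripper is mounted at the origin on a cart in front of the work surface, level with it; the furniture and walls round the work are solid. World frame = base frame: x ahead of the robot, y to its left, z up, the work surface at z = 0. Lengths are in m, angles in rad, forces in N, time in s.
With the tool pointing down it reaches from about 0.275 to 0.975 m from the base axis. Payload 8.4 kg.
Tool frame: the origin (TCP) lies at the very end of the fingers, on their centre line; the grasp point (between the pads) lies 19 mm behind it; z points along the fingers, y is the line along which they close (so a half turn about z gives the same grasp; the last joint's range is limited). The gripper opens to 92 mm and grips with 3 to 60 N. Pads are 20 mm wide; open, the fingers measure 128 mm over their backs; the gripper's body (75 mm by 189 mm) begins 69 mm behind the grasp point.
Start: joints at [1.203, 0.353, 1.633, -0, 1.155, -0.002], TCP at [0.224, 0.584, 0.178] pointing down, gripper open.
Joint ranges: [-2.63, 2.63], [-0.92, 2.1], [0.06, 2.66], [-1.3, 4.44], [0, 2.69], [-3.02, 3.02]. Speed limits (rad/s): [2.22, 2.22, 2.79, 3.14, 3.14, 3.14].

## Interface

Orientations are given as a rotation vector (axis times angle).
In Python, from station import readout, optics, bot gives the robot as it stands.
- The arm moves only by the tool carry_out, never from a script. Its argument "increments" is a list of rows, each an object with "delta_pos": the shift along the tool's x, y, z in mm, a list of three; "delta_rot": the turn, a rotation vector about the tool's x, y, z in degrees, a list of three. In form: [{"delta_pos": [x, y, z], "delta_rot": [rx, ry, rz]}, ...]. A call has exactly 10 rows; each row shifts and turns the commanded pose from where the row before left it, along the tool's axes as they then stand; what a row does not reach is not made up. A row lasts 1/8 s, in which the tool goes at most 62.5 mm and 10.7 degrees, less where a joint would pass 70% of its speed; a pose out of reach is approached as far as the arm can. A call with a gripper value outside its range is refused whole. "jaw" is the gripper's target within -1 to 1 (shut at 1, half-way at 0, fully open at -1), set as the call begins (left out, the last holds). The fingers move at their own pace and stop on an object; the grip force is fixed at half the most. Time passes only in rows, so rows that do not move let the fingers close, or fill a call up. It gives the time, the measured TCP pose, the force, the opening and the grip force at its end, in the units of the state.
- readout.state(): the state, without advancing time (a new reading comes with each control period).
- optics.capture(name): name is "scene" or "top"; returns a dict with "image" (480x640x3 uint8, red, green, blue), "fx", "fy", "cx", "cy" (pixels), "cam_to_world" (4x4, takes a point from camera to world coordinates). Camera axes: x right, y down, z forward; pixel columns grow to the right and rows downward; lengths in m; the calibration is good to about 2 mm. A picture is of the moment at which its call begins. There is no depth.
- bot.finish_job(): hands the job in; it is judged then, once.
The state is a dict: "time_s": time; "joint_positions": joint angles; "joint_velocities": joint speeds; "joint_efforts": joint torques, N m; "tool_pos": TCP position; "tcp_rot": TCP orientation; "contact_force": force on the tool from outside, world axes, zero at the start; "torque": the same for the moment, N m; "grip_width": finger opening in m; "grasp_force": force on a finger pad.
Only numpy, scipy, OpenCV 4.12 (cv2) and the standard library are available. Lean on these libraries where they do the work, as an engineer would, in place of code of your own. Each camera call takes 0.05 s, during which the arm holds its last target. There are 200 camera calls.

## Working session

There is one attempt and no reset: what is moved stays moved. The work goes in short steps, Python scripts to look and compute and a tool call to move; the robot and the scene stay as the last step left them, time stands still between calls to the robot, and variables do not carry over. Pictures are saved under pics/ and viewed, at most 10 in all, crops included, and the job is handed in when it is done.

Besides the shell and the picture viewer there is one more tool, called after ">>>" as name(argument=value, ...), one argument or row to a line, values as JSON. carry_out: Moves the arm, as the interface text tells. Its arguments: {"type":"object","properties":{"increments":{"type":"array","items":{"type":"object","properties":{"delta_pos":{"type":"array","items":{"type":"number"}},"delta_rot":{"type":"array","items":{"type":"number"}}}}},"jaw":{"type":"number"}},"required":["increments"]}

```bash
mkdir -p pics; ls; python3 - <<'E'
from station import readout, optics
import cv2,json
for n in("scene","top"):
    c=optics.capture(n); cv2.imwrite(f"pics/{n}0.png",c["image"][:,:,::-1]); print(n,c["fx"],c["fy"],c["cx"],c["cy"],c["cam_to_world"])
print(readout.state())
E
```

```text
pics
scene 603.2029968945516 603.2029968945516 318.60723198325184 240.1513669220955 [[ 0.70003619 -0.29794167  0.64898389 -0.27120897]
 [-0.71366768 -0.26000446  0.65044302 -0.81355493]
 [-0.02505537 -0.91849248 -0.39464388  0.60486582]
 [ 0.          0.          0.          1.        ]]
top 461.0472383793585 461.0472383793585 332.63602973580475 247.27961749113769 [[ 1.66370438e-02 -9.92747415e-01  1.19062078e-01  4.19767928e-01]
 [-9.99861582e-01 -1.65375531e-02  1.82365273e-03  2.72569578e-03]
 [ 1.58568903e-04 -1.19075938e-01 -9.92885137e-01  1.13748320e+00]
 [ 0.00000000e+00  0.00000000e+00  0.00000000e+00  1.00000000e+00]]
{'time_s': 0.1, 'joint_positions': array([ 1.20263119e+00,  3.53578983e-01,  1.63401049e+00, -1.57700289e-05,
        1.15523463e+00, -2.41042625e-03]), 'joint_velocities': array([ 0.00019153, -0.00132275, -0.0037901 , -0.00049669,  0.00055078,
       -0.0008616 ]), 'joint_efforts': array([-1.73764460e-03, -5.94895470e+01, -3.34925938e+01,  6.98207645e-02,
        1.83290098e-02, -3.20445963e-06]), 'tool_pos': array([0.22337395, 0.58321026, 0.17695984]), 'tcp_rot': array([-5.71280460e-01, -3.08899710e+00,  1.90527869e-03]), 'contact_force': array([-0.06037143,  0.09682751, -1.01875834]), 'torque': array([-0.02310524,  0.0003869 ,  0.02014723]), 'grasp_force': 0.0, 'grip_width': 0.09162797748899477}
```

View pics/top0.png

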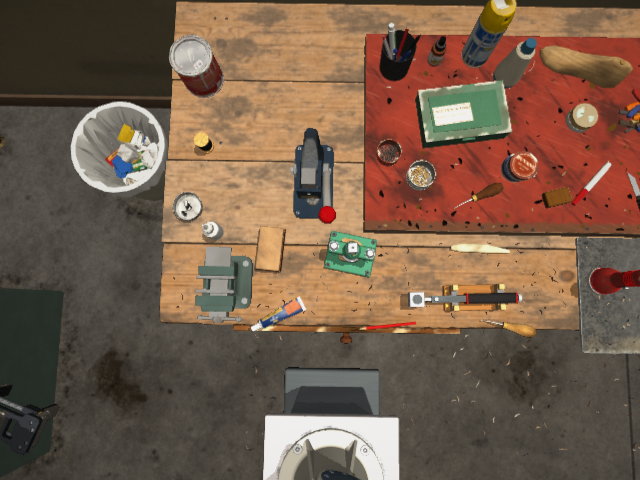

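View pics/scene0.png

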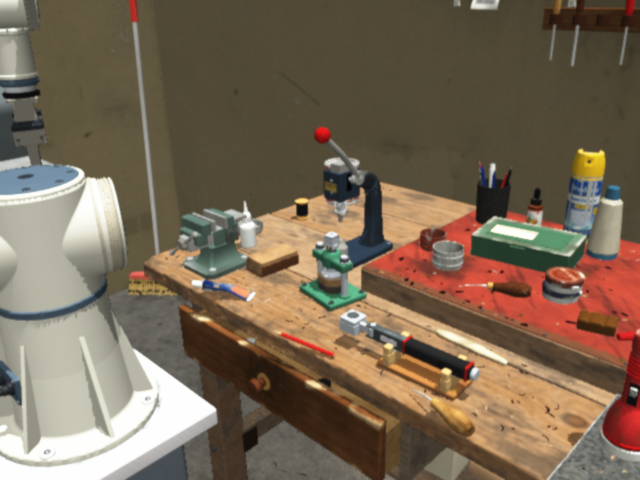

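The top view shows the press at about (350,253), with its screw head at about (352,247). The wrench lies in the rest from about (417,299) to (520,297). I'll enlarge both.

```bash
python3 - <<'E'
import cv2,numpy as np
a=cv2.imread("pics/top0.png"); b=cv2.imread("pics/scene0.png")
r=lambda i,x,y,w,h,s:cv2.resize(i[y:y+h,x:x+w],None,fx=s,fy=s,interpolation=cv2.INTER_CUBIC)
A=r(a,310,222,80,60,5); B=r(a,400,277,130,45,6)
o=np.zeros((580,790,3),np.uint8); o[:300,:400]=A; o[305:575,:780]=B; o[:300,405:785]=r(b,300,225,76,60,5)
cv2.imwrite("pics/z.png",o)
E
```

```text
(no output)
```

View pics/z.png

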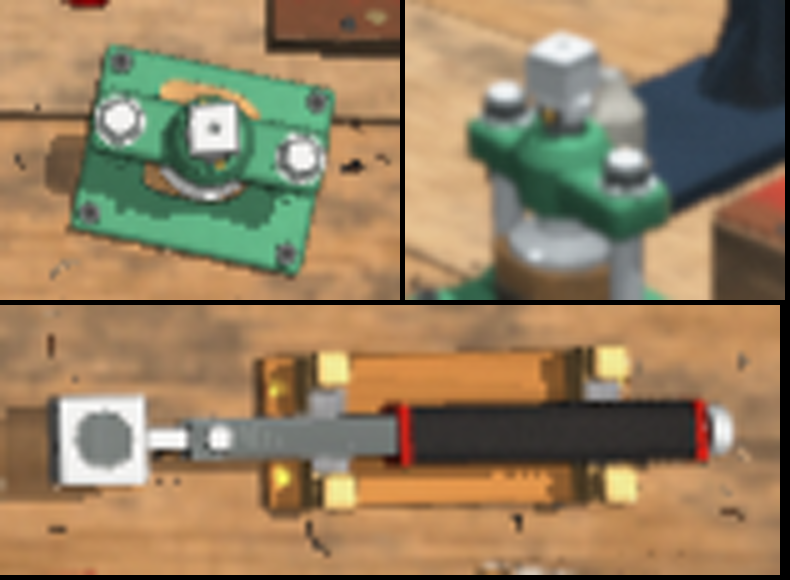

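```bash
cat > h.py <<'E'
import numpy as np,cv2
from station import readout,optics
def px2w(c,u,v,z):
    d=c["cam_to_world"][:3,:3]@np.array([(u-c["cx"])/c["fx"],(v-c["cy"])/c["fy"],1]); o=c["cam_to_world"][:3,3]
    return o+d*(z-o[2])/d[2]
def w2px(c,p):
    q=np.linalg.inv(c["cam_to_world"])@np.append(p,1); return np.array([c["fx"]*q[0]/q[2]+c["cx"],c["fy"]*q[1]/q[2]+c["cy"]])
E
python3 - <<'E'
from h import *
c=optics.capture("top"); s=optics.capture("scene")
f=lambda x,y,x0,y0,k:(x0+(x+.5)/k-.5,y0+(y+.5)/k-.5)
A=lambda x,y,z:px2w(c,*f(x,y,310,222,5),z)
B=lambda x,y,z=.058:px2w(c,*f(x,y-305,400,277,6),z)
scr=A(214,128,.138); print("screw",scr)
print("scene px",w2px(s,scr), "seen", f(561-405,45,300,225,5))
c1,c2=A(119,119,.108),A(301,158,.108); print("cols",c1,c2,(c1+c2)/2,np.linalg.norm(c1-c2),np.degrees(np.arctan2(*(c1-c2)[:2]))) 
bs=[A(*p,.003) for p in((122,62),(317,102),(286,253),(90,212))]; print("base c",sum(bs)/4)
for p in((103,440),(404,434),(702,431),(219,438)): print(B(*p))
# masks
k=8
for nm,(x,y,w,h),z,t in(("head",(342,238,20,20),.138,200),("wr",(404,288,24,24),.058,185)):
    g=cv2.resize(cv2.cvtColor(c["image"],cv2.COLOR_RGB2GRAY)[y:y+h,x:x+w],None,fx=k,fy=k,interpolation=cv2.INTER_CUBIC)
    m=(g>t).astype(np.uint8); cs,_=cv2.findContours(m,0,1); cn=max(cs,key=cv2.contourArea)
    q=cv2.boxPoints(cv2.minAreaRect(cn)); W=np.array([px2w(c,*f(*p,x,y,k),z) for p in q])
    e=W[1]-W[0];e2=W[2]-W[1]; print(nm,W.mean(0),np.linalg.norm(e),np.linalg.norm(e2),np.degrees(np.arctan2(e[1],e[0])))
# grip dark mask
x,y,w,h=470,285,44,26
m=(c["image"][y:y+h,x:x+w].max(2)<70).astype(np.uint8); cs,_=cv2.findContours(m,0,1);cn=max(cs,key=cv2.contourArea)
ys,xs=np.nonzero(m); print(cv2.minAreaRect(cn))
W=np.array([px2w(c,u+x,v+y,.058) for u,v in zip(xs,ys)]); l=cv2.fitLine(W[:,:2].astype(np.float32),2,0,.01,.01).ravel(); print("grip line",l,np.degrees(np.arctan2(l[1],l[0])))
print("screw corners test")
E
```

```text
screw [ 0.54051505 -0.03858325  0.138     ]
scene px [331.94167839 232.93856456] seen (330.8, 233.6)
cols [0.54750621 0.00296872 0.108     ] [ 0.53122104 -0.07904613  0.108     ] [ 0.53936363 -0.0380387   0.108     ] 0.08361603701720624 11.230774349606193
base c [ 0.54231681 -0.03923677  0.003     ]
[ 0.43108729 -0.1930059   0.058     ]
[ 0.4353436  -0.30976777  0.058     ]
[ 0.43842485 -0.42539392  0.058     ]
[ 0.4326069  -0.23799504  0.058     ]
head [ 0.54091558 -0.03824195  0.138     ] 0.018745083625282436 0.018984415038919525 -86.73627442628941
wr [ 0.43138416 -0.19722423  0.058     ] 0.04138427038782502 0.03498694037852162 -89.04650667894296
((21.5, 12.5), (43.0, 11.0), 0.0)
grip line [ 0.03670805 -0.99932605  0.43722886 -0.36850083] -87.89631
screw corners test
```

```bash
cat >> h.py <<'E'
from scipy.spatial.transform import Rotation as Rn
def pose():
    s=readout.state(); return s,np.array(s["tool_pos"]),Rn.from_rotvec(s["tcp_rot"]).as_matrix()
def yaw(R): return np.degrees(np.arctan2(R[1,1],R[0,1]))
def to(target,yawy=None):
    "total tool-frame shift (mm) and rotvec (deg) to a straight-down pose with tool-y at yawy"
    s,p,R=pose(); print("t",s["time_s"],"p",p.round(4),"yaw",yaw(R).round(2),"tilt",R[:,2].round(4))
    print("shift",(R.T@(np.array(target)-p)*1000).round(1))
    if yawy is not None:
        a=np.radians(yawy); y=np.array([np.cos(a),np.sin(a),0]); z=np.array([0,0,-1.]); T=np.c_[np.cross(y,z),y,z]
        print("rot",np.degrees(Rn.from_matrix(R.T@T).as_rotvec()).round(2))
E
python3 - <<'E'
from h import *
to([.436,-.343,.20],1.9)
to([.436,-.343,.026],1.9)
# refine head edges: subpixel lines
c=optics.capture("top"); g=cv2.cvtColor(c["image"],cv2.COLOR_RGB2GRAY)
print(g[239:257,343:363])
E
```

```text
t 0.2 p [0.2234 0.5834 0.1771] yaw 69.04 tilt [-3.e-04 -7.e-04 -1.e+00]
shift [-529.9 -789.   -22.2]
rot [-4.000e-02  3.000e-02  6.714e+01]
t 0.2 p [0.2234 0.5834 0.1771] yaw 69.04 tilt [-3.e-04 -7.e-04 -1.e+00]
shift [-529.9 -788.9  151.8]
rot [-4.000e-02  3.000e-02  6.714e+01]
[[189 184 181 176 173 170 172 182 167 153 155 139 156 152 151 151 152 152
  153 153]
 [189 186 182 178 174 170 158 160 161 163 164 177 179 167 168 147 151 152
  153 154]
 [175 175 173 172 163 156 112 114 106 104 103 141 171 178 192 152 156 153
  153 154]
 [114 116 121 130 118 110  95 145 128 121 131 132 138 156 147 192 183 162
  154 153]
 [138 134 120  84  71 150 163 186 195 202 220 224 228 235 134 175 193 181
  160 154]
 [148 142  99  89  71 166 238 242 242 242 242 242 242 242 134 109 177 186
  163 155]
 [141  95  77 102  80 180 239 242 242 237 239 242 242 242 144  95 106 145
  148 147]
 [116  70  63  86  76 216 240 242 237 192 207 236 241 242 147 110 100 115
  123 115]
 [ 85  62  72  88  95 199 239 242 203 138 125 222 241 242 155 131 101 113
  138 137]
 [ 65  60  82  78 105 190 239 242 217 175 159 237 242 242 158 143 104 105
  140 145]
 [ 67  61  82  83  93 180 238 242 242 242 242 242 242 242 165 147 104 105
  140 146]
 [ 66  61  83  94  77 171 238 242 242 242 242 242 242 242 169 146 103 104
  141 146]
 [ 70  64  77  94  83 162 229 233 232 232 232 231 230 230 163 137 100 101
  142 146]
 [ 76  64  65  89  88 145 149 144 139 132 126 118  99 103 108 112  95 102
  142 147]
 [ 66  62  63  78  88  73  77  85  93  97  97  88  62 114 107  95  95 123
  145 148]
 [ 69  58  61  64  78  91  94  88  79  88 102 113 100 126 103  93 103 141
  147 148]
 [ 95  65  60  63  66  78  86  98  78  90 131 135 126 101  91  89 120 142
  146 148]
 [154 120  70  58  74  75  69 102  84  80 110  95  85  87  86  93 129 138
  141 144]]
```

>>> carry_out(
  jaw=-1,
  increments=[
    {"delta_pos": [-15,-22,-10],"delta_rot": [0,0,0]},
    {"delta_pos": [-26.5,-39.5,-12],"delta_rot": [0,0,0]},
    {"delta_pos": [-26.5,-39.5,0],"delta_rot": [0,0,0]},
    {"delta_pos": [-26.5,-39.5,0],"delta_rot": [0,0,0]},
    {"delta_pos": [-26.5,-39.5,0],"delta_rot": [0,0,0]},
    {"delta_pos": [-26.5,-39.5,0],"delta_rot": [0,0,0]},
    {"delta_pos": [-26.5,-39.5,0],"delta_rot": [0,0,0]},
    {"delta_pos": [-26.5,-39.5,0],"delta_rot": [0,0,0]},
    {"delta_pos": [-26.5,-39.5,0],"delta_rot": [0,0,0]},
    {"delta_pos": [-26.5,-39.5,0],"delta_rot": [0,0,0]},
  ],
)

```text
time_s: 1.5
tool_pos: [0.3254, 0.1391, 0.1998]
tcp_rot: [0.571, 3.089, 0.001]
contact_force: [0.4, 0.1, -0.2]
grip_width: 0.0921
grasp_force: 0.0
```

>>> carry_out(
  increments=[
    {"delta_pos": [-26.5,-39.5,0],"delta_rot": [0,0,0]},
    {"delta_pos": [-26.5,-39.5,0],"delta_rot": [0,0,0]},
    {"delta_pos": [-26.5,-39.5,0],"delta_rot": [0,0,0]},
    {"delta_pos": [-26.5,-39.5,0],"delta_rot": [0,0,0]},
    {"delta_pos": [-26.5,-39.5,0],"delta_rot": [0,0,0]},
    {"delta_pos": [-26.5,-39.5,0],"delta_rot": [0,0,0]},
    {"delta_pos": [-26.5,-39.5,0],"delta_rot": [0,0,0]},
    {"delta_pos": [-26.5,-39.5,0],"delta_rot": [0,0,0]},
    {"delta_pos": [-26.5,-39.5,0],"delta_rot": [0,0,0]},
    {"delta_pos": [-12,-17,0],"delta_rot": [0,0,0]},
  ],
)

```text
time_s: 2.75
tool_pos: [0.4261, -0.299, 0.1994]
tcp_rot: [0.574, 3.089, -0.0]
contact_force: [0.7, 0.8, 0.3]
grip_width: 0.0919
grasp_force: 0.0
```

>>> carry_out(
  increments=[
    {"delta_pos": [0,0,0],"delta_rot": [0,0,6]},
    {"delta_pos": [0,0,0],"delta_rot": [0,0,9]},
    {"delta_pos": [0,0,0],"delta_rot": [0,0,9]},
    {"delta_pos": [0,0,0],"delta_rot": [0,0,9]},
    {"delta_pos": [0,0,0],"delta_rot": [0,0,9]},
    {"delta_pos": [0,0,0],"delta_rot": [0,0,9]},
    {"delta_pos": [0,0,0],"delta_rot": [0,0,9]},
    {"delta_pos": [0,0,0],"delta_rot": [0,0,7]},
    {"delta_pos": [0,0,0],"delta_rot": [0,0,0]},
    {"delta_pos": [0,0,0],"delta_rot": [0,0,0]},
  ],
)

```text
time_s: 4.0
tool_pos: [0.4259, -0.2966, 0.1996]
tcp_rot: [-2.178, -2.264, -0.0]
contact_force: [1.0, -0.5, -0.2]
grip_width: 0.092
grasp_force: 0.0
```

```bash
python3 - <<'E'
from h import *
to([.436,-.343,.026],1.9); print(pose()[0]["joint_positions"].round(2))
E
```

```text
t 4.0 p [ 0.4259 -0.2966  0.1996] yaw 2.22 tilt [-1.e-04  2.e-04 -1.e+00]
shift [-46.8   8.3 173.6]
rot [-0.01 -0.01  0.32]
[-0.61  0.17  1.83  0.    1.14 -0.65]
```

>>> carry_out(
  increments=[
    {"delta_pos": [-23,4,10],"delta_rot": [0,0,0.3]},
    {"delta_pos": [-24,4,20],"delta_rot": [0,0,0]},
    {"delta_pos": [0,0,30],"delta_rot": [0,0,0]},
    {"delta_pos": [0,0,30],"delta_rot": [0,0,0]},
    {"delta_pos": [0,0,30],"delta_rot": [0,0,0]},
    {"delta_pos": [0,0,25],"delta_rot": [0,0,0]},
    {"delta_pos": [0,0,15],"delta_rot": [0,0,0]},
    {"delta_pos": [0,0,9],"delta_rot": [0,0,0]},
    {"delta_pos": [0,0,4],"delta_rot": [0,0,0]},
    {"delta_pos": [0,0,0],"delta_rot": [0,0,0]},
  ],
)

```text
time_s: 5.25
tool_pos: [0.4357, -0.3439, 0.0269]
tcp_rot: [2.187, 2.255, 0.0]
contact_force: [-1.2, -0.4, 0.8]
grip_width: 0.0919
grasp_force: 0.0
```

```bash
python3 - <<'E'
from h import *
to([.436,-.343,.026],1.9)
c=optics.capture("scene")["image"][300:450,320:520]
cv2.imwrite("pics/g.png",cv2.resize(c,None,fx=3,fy=3)[:,:,::-1])
E
```

```text
t 5.25 p [ 0.4357 -0.3439  0.0269] yaw 1.76 tilt [ 4.e-04 -3.e-04 -1.e+00]
shift [0.9 0.3 0.9]
rot [ 0.02  0.02 -0.14]
```

View pics/g.png

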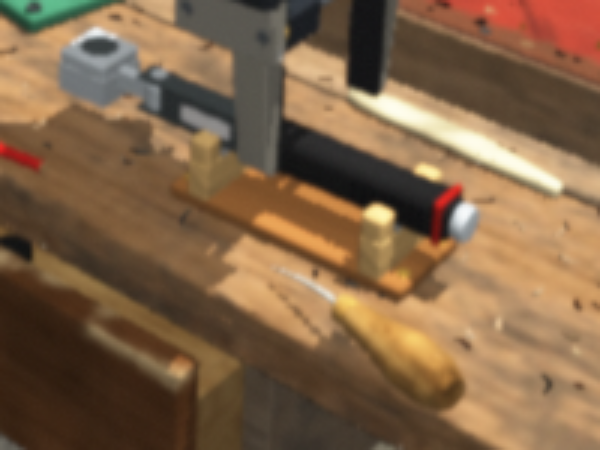

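The fingers straddle the grip between the cheeks (near finger at crop (258,110)), and nothing else is touched. Closing now.

>>> carry_out(
  jaw=1,
  increments=[
    {"delta_pos": [0,0,0],"delta_rot": [0,0,0]},
    {"delta_pos": [0,0,0],"delta_rot": [0,0,0]},
    {"delta_pos": [0,0,0],"delta_rot": [0,0,0]},
    {"delta_pos": [0,0,0],"delta_rot": [0,0,0]},
    {"delta_pos": [0,0,0],"delta_rot": [0,0,0]},
    {"delta_pos": [0,0,0],"delta_rot": [0,0,0]},
    {"delta_pos": [0,0,0],"delta_rot": [0,0,0]},
    {"delta_pos": [0,0,0],"delta_rot": [0,0,0]},
    {"delta_pos": [0,0,0],"delta_rot": [0,0,0]},
    {"delta_pos": [0,0,0],"delta_rot": [0,0,0]},
  ],
)

```text
time_s: 6.55
tool_pos: [0.4355, -0.3437, 0.0266]
tcp_rot: [2.187, 2.255, -0.0]
contact_force: [-0.7, -0.4, 0.9]
grip_width: 0.0004
grasp_force: 0.0
```

```bash
python3 - <<'E'
from h import *
print(readout.state())
c=optics.capture("scene")["image"][300:450,320:520];t=optics.capture("top")["image"][260:340,400:540]
o=np.zeros((600,800,3),np.uint8);o[:300,:400]=cv2.resize(c,(400,300));o[300:600,:525]=cv2.resize(t,(525,300))
cv2.imwrite("pics/g2.png",o[:,:,::-1])
E
```

```text
{'time_s': 6.55, 'joint_positions': array([-6.70882395e-01,  4.36705185e-01,  1.90313617e+00, -3.55474327e-05,
        8.01748097e-01, -7.01200365e-01]), 'joint_velocities': array([ 1.66528458e-04,  2.23855737e-05, -4.27939978e-04, -4.75430167e-04,
       -4.93020420e-04, -6.54473308e-04]), 'joint_efforts': array([-2.23822964e-03, -5.62015092e+01, -2.44988912e+01,  3.49835493e-02,
        6.09766762e-02, -7.61777619e-05]), 'tool_pos': array([ 0.43547892, -0.34373377,  0.02658864]), 'tcp_rot': array([ 2.18748087e+00,  2.25488268e+00, -3.94263238e-05]), 'contact_force': array([-0.73347644, -0.35237319,  0.87461198]), 'torque': array([-0.10766389,  0.07132466,  0.04232355]), 'grasp_force': 0.0, 'grip_width': 0.00043294066808001935}
```

View pics/g2.png

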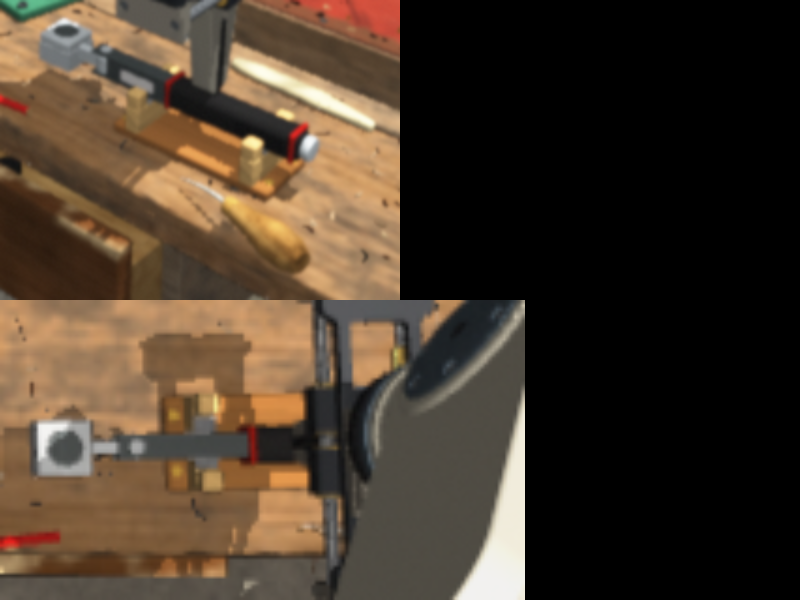

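The fingers shut to zero behind or above the grip at crop (212,90), and the wrench hasn't moved. I'll check the projected TCP and fingertip positions against the image.

```bash
python3 - <<'E'
from h import *
s=optics.capture("scene"); t=optics.capture("top")
for n,p in dict(tcp=[.4355,-.3437,.0266],near=[.3895,-.345,.0266],nearout=[.3715,-.345,.0266],wr=[.4311,-.193,.058],end=[.4384,-.4254,.058],red1=[.4353,-.3098,.058],restb=[.436,-.343,0],gtop=[.4361,-.343,.058],gbackL=[.4481,-.333,.058],tcpup=[.4355,-.3437,.07]).items(): print(n,w2px(s,p).round(1),w2px(t,p).round(1))
E
```

```text
tcp [424.3 360.7] [477.3 298.4]
near [408.1 373.4] [478.2 317.8]
nearout [401.2 378.4] [478.4 325.5]
wr [353.7 314. ] [416.7 299.1]
end [470.2 363.5] [516.6 297.6]
red1 [408.2 337. ] [466.9 298.1]
restb [423.4 373.9] [473.6 298.3]
gtop [425.  344.2] [481.2 298. ]
gbackL [424.2 339. ] [476.8 292.7]
tcpup [425.5 338.2] [483.2 298.2]
```

```bash
python3 - <<'E'
from h import *
s=optics.capture("scene"); t=optics.capture("top")
for p in ([.2234,.5834,.177],[.2234,.5834,.208]): print(w2px(s,p).round(1),w2px(t,p).round(1))
b=cv2.imread("pics/scene0.png")[80:230,0:100]; 
o=np.hstack([cv2.resize(b,None,fx=4,fy=4,interpolation=2),cv2.resize(s["image"][250:400,380:480,::-1],None,fx=4,fy=4,interpolation=2)])
cv2.imwrite("pics/s.png",o)
E
```

```text
[ 42.6 189.4] [ 43.5 395.6]
[ 39.8 176.6] [ 33.6 398.8]
```

View pics/s.png

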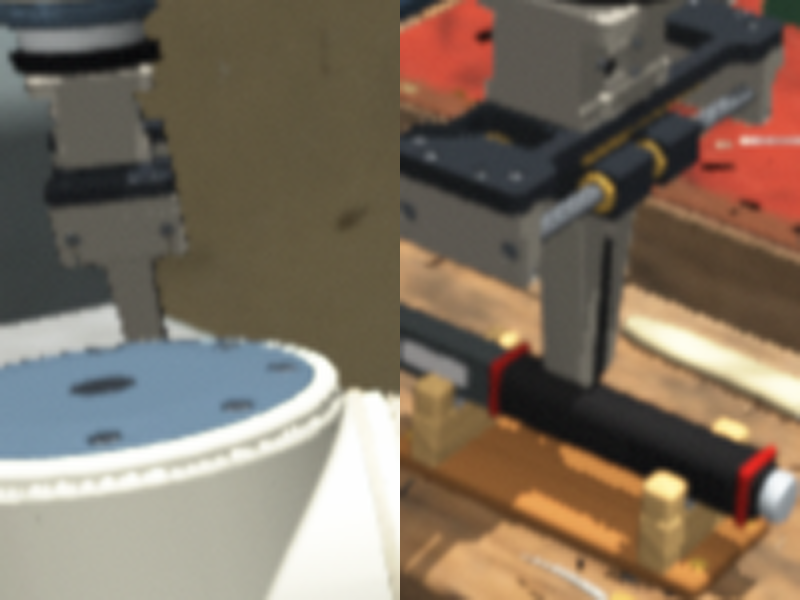

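The closed fingertips hang at about px (427,340). That puts them just above the grip top, at z ≈ 0.062–0.068, while the readout says 0.027. So the reported TCP z is roughly 38 mm too low, and I'll go by the image. I'll open, lower by that amount, and check for contact and fit.

>>> carry_out(
  jaw=-1,
  increments=[
    {"delta_pos": [0,0,0],"delta_rot": [0,0,0]},
    {"delta_pos": [0,0,0],"delta_rot": [0,0,0]},
    {"delta_pos": [0,0,0],"delta_rot": [0,0,0]},
    {"delta_pos": [0,0,0],"delta_rot": [0,0,0]},
    {"delta_pos": [0,0,0],"delta_rot": [0,0,0]},
    {"delta_pos": [0,0,0],"delta_rot": [0,0,0]},
    {"delta_pos": [0,0,8],"delta_rot": [0,0,0]},
    {"delta_pos": [0,0,8],"delta_rot": [0,0,0]},
    {"delta_pos": [0,0,5],"delta_rot": [0,0,0]},
    {"delta_pos": [0,0,0],"delta_rot": [0,0,0]},
  ],
)

```text
time_s: 8.1
tool_pos: [0.4351, -0.3434, 0.0049]
tcp_rot: [-2.187, -2.254, 0.0]
contact_force: [0.2, -0.4, -0.5]
grip_width: 0.0916
grasp_force: 0.0
```

>>> carry_out(
  increments=[
    {"delta_pos": [0,0,3],"delta_rot": [0,0,0]},
    {"delta_pos": [0,0,3],"delta_rot": [0,0,0]},
    {"delta_pos": [0,0,3],"delta_rot": [0,0,0]},
    {"delta_pos": [0,0,2],"delta_rot": [0,0,0]},
    {"delta_pos": [0,0,2],"delta_rot": [0,0,0]},
    {"delta_pos": [0,0,0],"delta_rot": [0,0,0]},
    {"delta_pos": [0,0,0],"delta_rot": [0,0,0]},
    {"delta_pos": [0,0,0],"delta_rot": [0,0,0]},
    {"delta_pos": [0,0,0],"delta_rot": [0,0,0]},
    {"delta_pos": [0,0,0],"delta_rot": [0,0,0]},
  ],
)

```text
time_s: 9.35
tool_pos: [0.4355, -0.3437, -0.0074]
tcp_rot: [2.187, 2.255, 0.0]
contact_force: [0.1, 0.1, 0.0]
grip_width: 0.0921
grasp_force: 0.0
```

```bash
python3 - <<'E'
from h import *
print(pose()[:2])
s=optics.capture("scene")
cv2.imwrite("pics/g3.png",cv2.resize(s["image"][270:400,360:490,::-1],(600,600),interpolation=2))
E
```

```text
({'time_s': 9.35, 'joint_positions': array([-6.70861429e-01,  4.89766538e-01,  1.91813716e+00,  6.56865362e-07,
        7.33618962e-01, -7.01229102e-01]), 'joint_velocities': array([-0.00034353,  0.00109324,  0.00158108, -0.00056648,  0.00167518,
        0.00027393]), 'joint_efforts': array([ 8.39141630e-04, -5.76610422e+01, -2.23973483e+01,  3.28671327e-02,
        6.08190615e-02,  5.69792849e-05]), 'tool_pos': array([ 0.43551166, -0.34373175, -0.00737592]), 'tcp_rot': array([2.18740878e+00, 2.25486362e+00, 1.15920789e-05]), 'contact_force': array([0.07921118, 0.06542248, 0.037191  ]), 'torque': array([-0.09883357,  0.04672052,  0.03208113]), 'grasp_force': 0.0, 'grip_width': 0.0920907708418034}, array([ 0.43551166, -0.34373175, -0.00737592]))
```

View pics/g3.png

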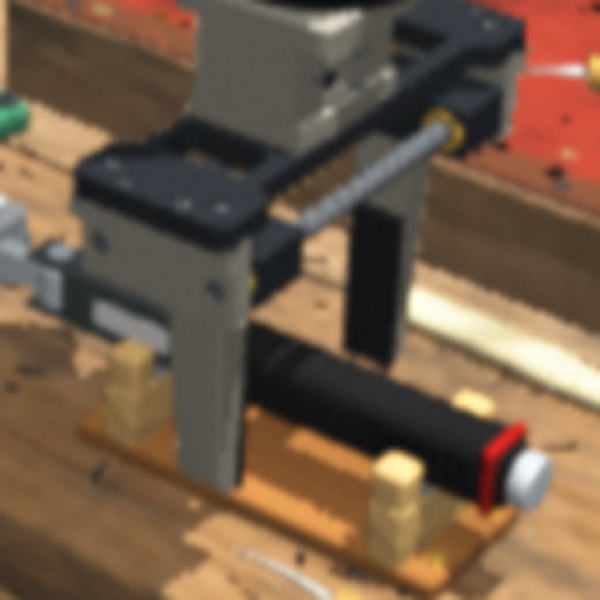

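The near fingertip is at px (405.5,375.5), which matches the projection for z≈0.027. The readout says -0.007, so real z is the readout plus about 34 mm. The grip is now properly between the pads, so I'll close.

>>> carry_out(
  jaw=1,
  increments=[
    {"delta_pos": [0,0,0],"delta_rot": [0,0,0]},
    {"delta_pos": [0,0,0],"delta_rot": [0,0,0]},
    {"delta_pos": [0,0,0],"delta_rot": [0,0,0]},
    {"delta_pos": [0,0,0],"delta_rot": [0,0,0]},
    {"delta_pos": [0,0,0],"delta_rot": [0,0,0]},
    {"delta_pos": [0,0,0],"delta_rot": [0,0,0]},
    {"delta_pos": [0,0,0],"delta_rot": [0,0,0]},
    {"delta_pos": [0,0,0],"delta_rot": [0,0,0]},
    {"delta_pos": [0,0,0],"delta_rot": [0,0,0]},
    {"delta_pos": [0,0,0],"delta_rot": [0,0,0]},
  ],
)

```text
time_s: 10.65
tool_pos: [0.4354, -0.3437, -0.0074]
tcp_rot: [-2.187, -2.255, 0.0]
contact_force: [-0.5, -0.6, 1.2]
grip_width: 0.0236
grasp_force: 30.0
```

>>> carry_out(
  increments=[
    {"delta_pos": [0,0,-4],"delta_rot": [0,0,0]},
    {"delta_pos": [0,0,-10],"delta_rot": [0,0,0]},
    {"delta_pos": [0,0,-16],"delta_rot": [0,0,0]},
    {"delta_pos": [0,0,-18],"delta_rot": [0,0,0]},
    {"delta_pos": [0,0,-18],"delta_rot": [0,0,0]},
    {"delta_pos": [0,0,-18],"delta_rot": [0,0,0]},
    {"delta_pos": [0,0,-16],"delta_rot": [0,0,0]},
    {"delta_pos": [0,0,-12],"delta_rot": [0,0,0]},
    {"delta_pos": [0,0,-6],"delta_rot": [0,0,0]},
    {"delta_pos": [0,0,-2],"delta_rot": [0,0,0]},
  ],
)

```text
time_s: 11.9
tool_pos: [0.4355, -0.3437, 0.1127]
tcp_rot: [2.187, 2.255, -0.0]
contact_force: [-0.1, -0.4, -4.7]
grip_width: 0.0238
grasp_force: 30.0
```

>>> carry_out(
  increments=[
    {"delta_pos": [8,6,0],"delta_rot": [0,0,0]},
    {"delta_pos": [16,13,0],"delta_rot": [0,0,0]},
    {"delta_pos": [24,19,0],"delta_rot": [0,0,0]},
    {"delta_pos": [27,22,0],"delta_rot": [0,0,0]},
    {"delta_pos": [27,22,0],"delta_rot": [0,0,0]},
    {"delta_pos": [24,19,0],"delta_rot": [0,0,0]},
    {"delta_pos": [16,13,0],"delta_rot": [0,0,0]},
    {"delta_pos": [9,7,0],"delta_rot": [0,0,-2.6]},
    {"delta_pos": [0,0,0],"delta_rot": [0,0,0]},
    {"delta_pos": [0,0,0],"delta_rot": [0,0,0]},
  ],
)

```text
time_s: 13.15
tool_pos: [0.5514, -0.1897, 0.1125]
tcp_rot: [-2.136, -2.303, 0.001]
contact_force: [-0.3, 0.4, -2.7]
grip_width: 0.0237
grasp_force: 30.0
```

```bash
python3 - <<'E'
from h import *
to([.5518,-.1888,.1126],4.35); print(readout.state()["torque"],readout.state()["contact_force"])
s=optics.capture("scene");t=optics.capture("top")
o=np.zeros((600,800,3),np.uint8);o[:,:400]=cv2.resize(s["image"][190:310,300:380],(400,600),interpolation=2);o[:400,400:]=cv2.resize(t["image"][215:275,330:390],(400,400),interpolation=2)
cv2.imwrite("pics/f.png",o[:,:,::-1])
E
```

```text
t 13.15 p [ 0.5514 -0.1897  0.1125] yaw 4.31 tilt [-4.e-04 -2.e-04 -1.e+00]
shift [ 0.8  0.5 -0.1]
rot [-0.02  0.01 -0.04]
[-0.16348664  0.10659858 -0.03050988] [-0.28259881  0.35796876 -2.74445645]
```

View pics/f.png

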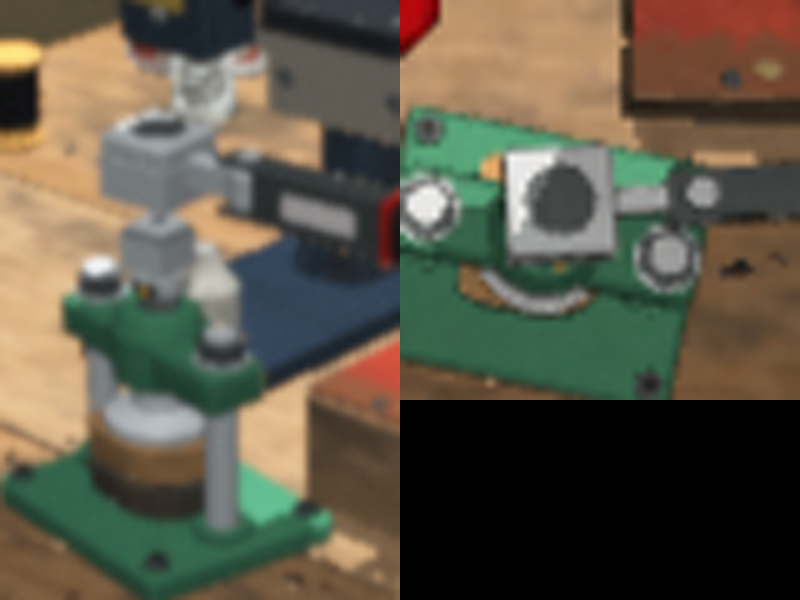

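The socket hangs just above the square head, with its centre at about px (353.7,245.2) in the top view, handle angle about 3–4° as planned. I'll check the position numerically.

```bash
python3 - <<'E'
from h import *
t=optics.capture("top");s=optics.capture("scene")
for z in(.175,.178,.181): print(px2w(t,353.7,245.2,z))
q=[px2w(t,330+(x-400+.5)/6.667-.5,215+(y+.5)/6.667-.5,.178) for x,y in((703,190),(561,204))]; print(q,np.degrees(np.arctan2(*(q[0]-q[1])[[1,0]])))
# white socket mask
g=t["image"][232:260,340:368].astype(int); m=((g.min(2)>120)&(g.max(2)-g.min(2)<25)).astype(np.uint8)
m=cv2.morphologyEx(m,3,np.ones((7,7)));m=cv2.morphologyEx(m,2,np.ones((5,5)));ys,xs=np.nonzero(m);print(xs.min()+340,xs.max()+340,ys.min()+232,ys.max()+232)
print(px2w(t,(xs.min()+xs.max())/2+340,(ys.min()+ys.max())/2+232,.178))
for p in([.5407,-.0385,.178],[.5407,-.0385,.150]): print(w2px(s,p),w2px(t,p))
E
```

```text
[ 0.54032809 -0.03973963  0.175     ]
[ 0.53995231 -0.03960726  0.178     ]
[ 0.53957653 -0.0394749   0.181     ]
[array([ 0.54519372, -0.08429325,  0.178     ]), array([ 0.54000921, -0.03965652,  0.178     ])] -83.3748352730003
340 367 237 259
[ 0.5340326 -0.0392544  0.178    ]
[331.64646742 214.33055635] [353.1760872  244.83755716]
[331.87701738 227.38107409] [352.60000369 246.45105952]
```

>>> carry_out(
  increments=[
    {"delta_pos": [1,0.7,0],"delta_rot": [0,0,0]},
    {"delta_pos": [0,0,2],"delta_rot": [0,0,0]},
    {"delta_pos": [0,0,3],"delta_rot": [0,0,0]},
    {"delta_pos": [0,0,3],"delta_rot": [0,0,0]},
    {"delta_pos": [0,0,2],"delta_rot": [0,0,0]},
    {"delta_pos": [0,0,1.5],"delta_rot": [0,0,0]},
    {"delta_pos": [0,0,1.5],"delta_rot": [0,0,0]},
    {"delta_pos": [0,0,1],"delta_rot": [0,0,0]},
    {"delta_pos": [0,0,1],"delta_rot": [0,0,0]},
    {"delta_pos": [0,0,0],"delta_rot": [0,0,0]},
  ],
)

```text
time_s: 14.6
tool_pos: [0.5524, -0.188, 0.0975]
tcp_rot: [-2.136, -2.304, 0.0]
contact_force: [-0.0, -0.3, -4.2]
grip_width: 0.0237
grasp_force: 30.0
```

>>> carry_out(
  increments=[
    {"delta_pos": [0,0,1],"delta_rot": [0,0,0]},
    {"delta_pos": [0,0,1],"delta_rot": [0,0,0]},
    {"delta_pos": [0,0,1],"delta_rot": [0,0,0]},
    {"delta_pos": [0,0,0],"delta_rot": [0,0,0]},
    {"delta_pos": [0,0,0],"delta_rot": [0,0,0]},
    {"delta_pos": [0,0,0],"delta_rot": [0,0,0]},
    {"delta_pos": [0,0,0],"delta_rot": [0,0,0]},
    {"delta_pos": [0,0,0],"delta_rot": [0,0,0]},
    {"delta_pos": [0,0,0],"delta_rot": [0,0,0]},
    {"delta_pos": [0,0,0],"delta_rot": [0,0,0]},
  ],
)

```text
time_s: 15.85
tool_pos: [0.5524, -0.188, 0.0946]
tcp_rot: [-2.136, -2.304, 0.0]
contact_force: [-1.5, 0.5, -4.5]
grip_width: 0.024
grasp_force: 30.0
```

>>> carry_out(
  increments=[
    {"delta_pos": [0,0,1],"delta_rot": [0,0,0]},
    {"delta_pos": [0,0,1],"delta_rot": [0,0,0]},
    {"delta_pos": [0,0,1],"delta_rot": [0,0,0]},
    {"delta_pos": [0,0,1],"delta_rot": [0,0,0]},
    {"delta_pos": [0,0,1],"delta_rot": [0,0,0]},
    {"delta_pos": [0,0,1],"delta_rot": [0,0,0]},
    {"delta_pos": [0,0,1],"delta_rot": [0,0,0]},
    {"delta_pos": [0,0,1],"delta_rot": [0,0,0]},
    {"delta_pos": [0,0,0.5],"delta_rot": [0,0,0]},
    {"delta_pos": [0,0,0],"delta_rot": [0,0,0]},
  ],
)

```text
time_s: 17.1
tool_pos: [0.5525, -0.1881, 0.086]
tcp_rot: [-2.136, -2.304, 0.0]
contact_force: [-2.5, 0.6, -3.4]
grip_width: 0.0238
grasp_force: 30.0
```

>>> carry_out(
  increments=[
    {"delta_pos": [0,0,0.5],"delta_rot": [0,0,0]},
    {"delta_pos": [0,0,0.5],"delta_rot": [0,0,0]},
    {"delta_pos": [0,0,0.5],"delta_rot": [0,0,0]},
    {"delta_pos": [0,0,0],"delta_rot": [0,0,0]},
    {"delta_pos": [0,0,0],"delta_rot": [0,0,0]},
    {"delta_pos": [0,0,0],"delta_rot": [0,0,0]},
    {"delta_pos": [0,0,0],"delta_rot": [0,0,0]},
    {"delta_pos": [0,0,0],"delta_rot": [0,0,0]},
    {"delta_pos": [0,0,0],"delta_rot": [0,0,0]},
    {"delta_pos": [0,0,0],"delta_rot": [0,0,0]},
  ],
)

```text
time_s: 18.35
tool_pos: [0.5525, -0.1881, 0.0846]
tcp_rot: [-2.136, -2.304, 0.0]
contact_force: [-1.7, -0.3, -3.9]
grip_width: 0.0237
grasp_force: 30.0
```

>>> carry_out(
  increments=[
    {"delta_pos": [0,0,0.5],"delta_rot": [0,0,0]},
    {"delta_pos": [0,0,0.5],"delta_rot": [0,0,0]},
    {"delta_pos": [0,0,0.5],"delta_rot": [0,0,0]},
    {"delta_pos": [0,0,0.5],"delta_rot": [0,0,0]},
    {"delta_pos": [0,0,0],"delta_rot": [0,0,0]},
    {"delta_pos": [0,0,0],"delta_rot": [0,0,0]},
    {"delta_pos": [0,0,0],"delta_rot": [0,0,0]},
    {"delta_pos": [0,0,0],"delta_rot": [0,0,0]},
    {"delta_pos": [0,0,0],"delta_rot": [0,0,0]},
    {"delta_pos": [0,0,0],"delta_rot": [0,0,0]},
  ],
)

```text
time_s: 19.6
tool_pos: [0.5525, -0.1881, 0.0826]
tcp_rot: [2.136, 2.304, 0.0]
contact_force: [-1.2, -0.1, -3.9]
grip_width: 0.0241
grasp_force: 30.0
```

>>> carry_out(
  increments=[
    {"delta_pos": [0,0,0.5],"delta_rot": [0,0,0]},
    {"delta_pos": [0,0,0.5],"delta_rot": [0,0,0]},
    {"delta_pos": [0,0,0],"delta_rot": [0,0,0]},
    {"delta_pos": [0,0,0],"delta_rot": [0,0,0]},
    {"delta_pos": [0,0,0],"delta_rot": [0,0,0]},
    {"delta_pos": [0,0,0],"delta_rot": [0,0,0]},
    {"delta_pos": [0,0,0],"delta_rot": [0,0,0]},
    {"delta_pos": [0,0,0],"delta_rot": [0,0,0]},
    {"delta_pos": [0,0,0],"delta_rot": [0,0,0]},
    {"delta_pos": [0,0,0],"delta_rot": [0,0,0]},
  ],
)

```text
time_s: 20.85
tool_pos: [0.5525, -0.1881, 0.0816]
tcp_rot: [2.136, 2.304, 0.0]
contact_force: [-2.4, 0.2, -0.1]
grip_width: 0.0237
grasp_force: 30.0
```

```bash
python3 - <<'E'
from h import *
s=readout.state(); print(s["tool_pos"],s["contact_force"],s["torque"],s["joint_positions"].round(2))
# arc increments about screw axis for tool frame: tool x toward wrench origin
d=np.array([.5407,-.0385])-s["tool_pos"][:2]; print("r",np.linalg.norm(d),"dir",np.degrees(np.arctan2(d[1],d[0])),"toolx",yaw(pose()[2])+90)
E
```

```text
[ 0.5524714  -0.18807619  0.08157094] [-2.38789747  0.2209854  -0.08363224] [0.31749586 0.39566075 0.25992311] [-0.33  0.4   1.81  0.    0.94 -0.41]
r 0.15003867293616935 dir 94.49980779675953 toolx 94.33926316571322
```

>>> carry_out(
  increments=[
    {"delta_pos": [0.01,-1.31,0],"delta_rot": [0,0,0.5]},
    {"delta_pos": [0.02,-2.62,0],"delta_rot": [0,0,1]},
    {"delta_pos": [0.05,-3.93,0],"delta_rot": [0,0,1.5]},
    {"delta_pos": [0.05,-3.93,0],"delta_rot": [0,0,1.5]},
    {"delta_pos": [0.05,-3.93,0],"delta_rot": [0,0,1.5]},
    {"delta_pos": [0.05,-3.93,0],"delta_rot": [0,0,1.5]},
    {"delta_pos": [0.05,-3.93,0],"delta_rot": [0,0,1.5]},
    {"delta_pos": [0.05,-3.93,0],"delta_rot": [0,0,1.5]},
    {"delta_pos": [0.02,-2.62,0],"delta_rot": [0,0,1]},
    {"delta_pos": [0.01,-1.31,0],"delta_rot": [0,0,0.5]},
  ],
)

```text
time_s: 22.1
tool_pos: [0.521, -0.1871, 0.0816]
tcp_rot: [2.366, 2.067, 0.0]
contact_force: [-1.0, -2.1, -0.5]
grip_width: 0.0238
grasp_force: 30.0
```

```bash
cat >> h.py <<'E'
def rep(c=(.5407,-.0385)):
    s,p,R=pose(); F=R.T@s["contact_force"]; T=R.T@s["torque"]
    d=np.array(c)-p[:2]; print("t",s["time_s"],"z",p[2].round(4),"Ftool",F.round(2),"Ttool",T.round(3),"toolx",(yaw(R)+90).round(2),"r",np.linalg.norm(d).round(4),"dir",np.degrees(np.arctan2(d[1],d[0])).round(2),"w",s["grip_width"].round(4))
E
python3 -c "
from h import *
rep()"
```

```text
Traceback (most recent call last):
  File "h.py", line 21, in rep
    d=np.array(c)-p[:2]; print("t",s["time_s"],"z",p[2].round(4),"Ftool",F.round(2),"Ttool",T.round(3),"toolx",(yaw(R)+90).round(2),"r",np.linalg.norm(d).round(4),"dir",np.degrees(np.arctan2(d[1],d[0])).round(2),"w",s["grip_width"].round(4))
                                                                                                                                                                                                                        ^^^^^^^^^^^^^^^^^^^^^
AttributeError: 'float' object has no attribute 'round'
```

```bash
sed -i 's/s\["grip_width"\].round(4)/s["grip_width"]/' h.py; python3 -c "
from h import *
rep()"
```

```text
t 22.1 z 0.0816 Ftool [-2.26 -0.69  0.49] Ttool [ 0.16  -0.018 -0.139] toolx 82.3 r 0.1499 dir 82.45 w 0.023819162335363703
```

>>> carry_out(
  increments=[
    {"delta_pos": [0.02,-2.62,0],"delta_rot": [0,0,1]},
    {"delta_pos": [0.02,-2.62,0],"delta_rot": [0,0,1]},
    {"delta_pos": [0.02,-2.62,0],"delta_rot": [0,0,1]},
    {"delta_pos": [0.02,-2.62,0],"delta_rot": [0,0,1]},
    {"delta_pos": [0.02,-2.62,0],"delta_rot": [0,0,1]},
    {"delta_pos": [0.02,-2.62,0],"delta_rot": [0,0,1]},
    {"delta_pos": [0.02,-2.62,0],"delta_rot": [0,0,1]},
    {"delta_pos": [0.02,-2.62,0],"delta_rot": [0,0,1]},
    {"delta_pos": [0.02,-2.62,0],"delta_rot": [0,0,1]},
    {"delta_pos": [0.02,-2.62,0],"delta_rot": [0,0,1]},
  ],
)

```text
time_s: 23.35
tool_pos: [0.4957, -0.1825, 0.0818]
tcp_rot: [2.535, 1.853, -0.001]
contact_force: [-1.6, -8.1, -0.9]
grip_width: 0.0235
grasp_force: 30.1
```

```bash
python3 -c "
from h import *
rep()"
```

```text
t 23.35 z 0.0818 Ftool [-8.23  1.    0.87] Ttool [-0.097 -1.227 -0.474] toolx 72.33 r 0.1508 dir 72.64 w 0.02345462791162154
```

Total moment about the screw is about 0.6 N m, which matches the screw drag, and the moment at the pin is only 0.58 N m. I'll ease the radial push by about 1 mm and go on.

>>> carry_out(
  increments=[
    {"delta_pos": [-0.48,-2.62,0],"delta_rot": [0,0,1]},
    {"delta_pos": [-0.48,-2.62,0],"delta_rot": [0,0,1]},
    {"delta_pos": [0.02,-2.62,0],"delta_rot": [0,0,1]},
    {"delta_pos": [0.02,-2.62,0],"delta_rot": [0,0,1]},
    {"delta_pos": [0.02,-2.62,0],"delta_rot": [0,0,1]},
    {"delta_pos": [0.02,-2.62,0],"delta_rot": [0,0,1]},
    {"delta_pos": [0.02,-2.62,0],"delta_rot": [0,0,1]},
    {"delta_pos": [0.02,-2.62,0],"delta_rot": [0,0,1]},
    {"delta_pos": [0,0,0],"delta_rot": [0,0,0]},
    {"delta_pos": [0,0,0],"delta_rot": [0,0,0]},
  ],
)

```text
time_s: 24.6
tool_pos: [0.4756, -0.1748, 0.0816]
tcp_rot: [2.659, 1.672, -0.0]
contact_force: [-0.8, -5.4, -0.5]
grip_width: 0.024
grasp_force: 30.0
```

```bash
cat >> h.py <<'E'
    print("Mscrew",(T[2]-.15*F[1]).round(3),"Mpin",(T[2]-.105*F[1]).round(3))
E
python3 -c "
from h import *
rep()"
```

```text
t 24.6 z 0.0816 Ftool [-5.22  1.61  0.46] Ttool [-0.222 -0.668 -0.302] toolx 64.31 r 0.151 dir 64.48 w 0.02400790023148452
Mscrew -0.544 Mpin -0.472
```

>>> carry_out(
  increments=[
    {"delta_pos": [-0.2,-1.31,0],"delta_rot": [0,0,0.5]},
    {"delta_pos": [-0.2,-1.31,0],"delta_rot": [0,0,0.5]},
    {"delta_pos": [0,-1.31,0],"delta_rot": [0,0,0.5]},
    {"delta_pos": [0.01,-1.31,0],"delta_rot": [0,0,0.5]},
    {"delta_pos": [0.01,-1.31,0],"delta_rot": [0,0,0.5]},
    {"delta_pos": [0.01,-1.31,0],"delta_rot": [0,0,0.5]},
    {"delta_pos": [0.01,-1.31,0],"delta_rot": [0,0,0.5]},
    {"delta_pos": [0.01,-1.31,0],"delta_rot": [0,0,0.5]},
    {"delta_pos": [0.01,-1.31,0],"delta_rot": [0,0,0.5]},
    {"delta_pos": [0,0,0],"delta_rot": [0,0,0]},
  ],
)

```text
time_s: 25.85
tool_pos: [0.4651, -0.1695, 0.0816]
tcp_rot: [-2.723, -1.567, -0.0]
contact_force: [0.8, -1.8, -0.5]
grip_width: 0.0235
grasp_force: 30.0
```

```bash
python3 -c "
from h import *
rep()"
```

```text
t 25.85 z 0.0816 Ftool [-1.14  1.6   0.49] Ttool [-0.332 -0.101 -0.371] toolx 59.83 r 0.1512 dir 60.01 w 0.023529735272972148
Mscrew -0.61 Mpin -0.538
```

>>> carry_out(
  increments=[
    {"delta_pos": [0.01,-1.31,0],"delta_rot": [0,0,0.5]},
    {"delta_pos": [0.01,-1.31,0],"delta_rot": [0,0,0.5]},
    {"delta_pos": [0.01,-1.31,0],"delta_rot": [0,0,0.5]},
    {"delta_pos": [0.01,-1.31,0],"delta_rot": [0,0,0.5]},
    {"delta_pos": [0.01,-1.31,0],"delta_rot": [0,0,0.5]},
    {"delta_pos": [0.01,-1.31,0],"delta_rot": [0,0,0.5]},
    {"delta_pos": [0.01,-1.31,0],"delta_rot": [0,0,0.5]},
    {"delta_pos": [0.01,-1.31,0],"delta_rot": [0,0,0.5]},
    {"delta_pos": [0.01,-1.31,0],"delta_rot": [0,0,0.5]},
    {"delta_pos": [0.01,-1.31,0],"delta_rot": [0,0,0.5]},
  ],
)

```text
time_s: 27.1
tool_pos: [0.4541, -0.1625, 0.0816]
tcp_rot: [2.789, 1.446, -0.0]
contact_force: [0.4, -3.3, -0.1]
grip_width: 0.0238
grasp_force: 30.0
```

```bash
python3 -c "
from h import *
rep()"
```

```text
t 27.1 z 0.0816 Ftool [-2.43  2.2   0.15] Ttool [-0.412 -0.314 -0.337] toolx 54.8 r 0.1512 dir 55.05 w 0.02381112038253092
Mscrew -0.667 Mpin -0.568
```

>>> carry_out(
  increments=[
    {"delta_pos": [0.01,-1.31,0],"delta_rot": [0,0,0.5]},
    {"delta_pos": [0.01,-1.31,0],"delta_rot": [0,0,0.5]},
    {"delta_pos": [0.01,-1.31,0],"delta_rot": [0,0,0.5]},
    {"delta_pos": [0.01,-1.31,0],"delta_rot": [0,0,0.5]},
    {"delta_pos": [0.01,-1.31,0],"delta_rot": [0,0,0.5]},
    {"delta_pos": [0.01,-1.31,0],"delta_rot": [0,0,0.5]},
    {"delta_pos": [0.01,-1.31,0],"delta_rot": [0,0,0.5]},
    {"delta_pos": [0.01,-1.31,0],"delta_rot": [0,0,0.5]},
    {"delta_pos": [0.01,-1.31,0],"delta_rot": [0,0,0.5]},
    {"delta_pos": [0.01,-1.31,0],"delta_rot": [0,0,0.5]},
  ],
)

```text
time_s: 28.35
tool_pos: [0.4437, -0.1544, 0.0816]
tcp_rot: [2.849, 1.323, -0.0]
contact_force: [-0.8, -5.4, -1.1]
grip_width: 0.0239
grasp_force: 30.0
```

```bash
python3 -c "
from h import *
rep()"
```

```text
t 28.35 z 0.0816 Ftool [-4.66  2.89  1.09] Ttool [-0.514 -0.58  -0.243] toolx 49.81 r 0.1512 dir 50.07 w 0.023896544321641552
Mscrew -0.676 Mpin -0.546
```

>>> carry_out(
  increments=[
    {"delta_pos": [-0.2,-1.31,0],"delta_rot": [0,0,0.5]},
    {"delta_pos": [-0.2,-1.31,0],"delta_rot": [0,0,0.5]},
    {"delta_pos": [0.01,-1.31,0],"delta_rot": [0,0,0.5]},
    {"delta_pos": [0.01,-1.31,0],"delta_rot": [0,0,0.5]},
    {"delta_pos": [0.01,-1.31,0],"delta_rot": [0,0,0.5]},
    {"delta_pos": [0.01,-1.31,0],"delta_rot": [0,0,0.5]},
    {"delta_pos": [0.01,-1.31,0],"delta_rot": [0,0,0.5]},
    {"delta_pos": [0.01,-1.31,0],"delta_rot": [0,0,0.5]},
    {"delta_pos": [0.01,-1.31,0],"delta_rot": [0,0,0.5]},
    {"delta_pos": [0.01,-1.31,0],"delta_rot": [0,0,0.5]},
  ],
)

```text
time_s: 29.6
tool_pos: [0.4353, -0.1467, 0.082]
tcp_rot: [2.902, 1.196, 0.003]
contact_force: [4.6, -9.0, -2.1]
grip_width: 0.0238
grasp_force: 30.0
```

```bash
python3 -c "
from h import *
rep()"
```

```text
t 29.6 z 0.082 Ftool [-3.12  9.63  2.09] Ttool [-1.532 -0.559 -0.141] toolx 44.81 r 0.1511 dir 45.75 w 0.023842301334229234
Mscrew -1.586 Mpin -1.153
```

Mpin has jumped to 1.15 N m and Mscrew to 1.59, so the screw is solid and the hinge is at break-over. I'll look at the hinge angle.

```bash
python3 - <<'E'
from h import *
rep()
s=optics.capture("scene");t=optics.capture("top")
o=np.zeros((600,800,3),np.uint8);o[:320,:400]=cv2.resize(s["image"][190:270,280:380],(400,320),interpolation=2);o[:400,400:]=cv2.resize(t["image"][225:285,335:395],(400,400),interpolation=2)
np.save("t1.npy",t["image"])
cv2.imwrite("pics/b.png",o[:,:,::-1])
E
```

```text
t 29.6 z 0.082 Ftool [-3.12  9.63  2.09] Ttool [-1.532 -0.559 -0.141] toolx 44.81 r 0.1511 dir 45.75 w 0.023842301334229234
Mscrew -1.586 Mpin -1.153
```

View pics/b.png

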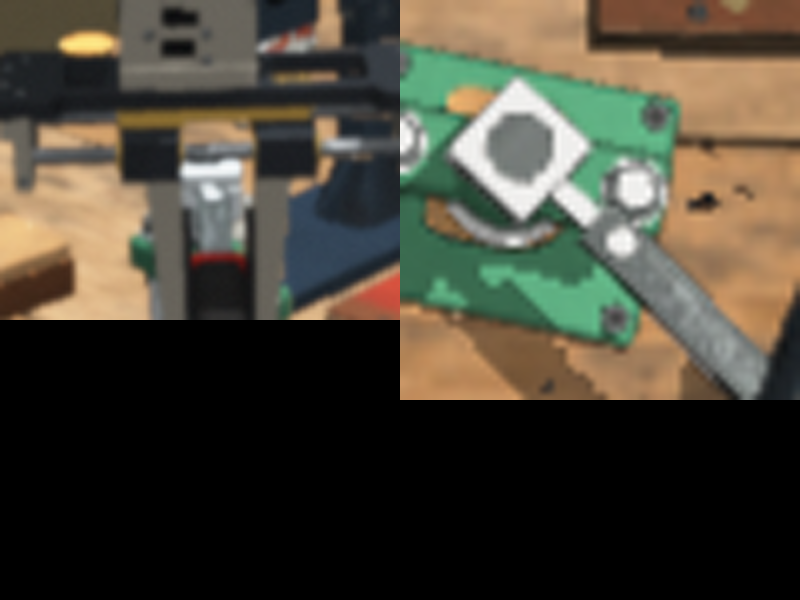

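Head to pin slopes about 42–44° and the handle about 45.5°, so the hinge is open by some 0.04 rad. I'll add a small swing of 2.5° about the pin, to see the plateau that proves break-over while staying well clear of the 0.22 stop.

>>> carry_out(
  increments=[
    {"delta_pos": [0,-0.92,0],"delta_rot": [0,0,0.5]},
    {"delta_pos": [0,-0.92,0],"delta_rot": [0,0,0.5]},
    {"delta_pos": [0,-0.92,0],"delta_rot": [0,0,0.5]},
    {"delta_pos": [0,-0.92,0],"delta_rot": [0,0,0.5]},
    {"delta_pos": [0,-0.92,0],"delta_rot": [0,0,0.5]},
    {"delta_pos": [0,0,0],"delta_rot": [0,0,0]},
    {"delta_pos": [0,0,0],"delta_rot": [0,0,0]},
    {"delta_pos": [0,0,0],"delta_rot": [0,0,0]},
    {"delta_pos": [0,0,0],"delta_rot": [0,0,0]},
    {"delta_pos": [0,0,0],"delta_rot": [0,0,0]},
  ],
)

```text
time_s: 30.95
tool_pos: [0.4318, -0.1432, 0.0819]
tcp_rot: [2.928, 1.134, 0.002]
contact_force: [3.1, -7.2, -2.3]
grip_width: 0.0243
grasp_force: 30.0
```

```bash
python3 - <<'E'
from h import *
rep()
t=optics.capture("top")["image"]; a=np.load("t1.npy")
# handle bar edge lines: grey mask beyond pin
for im in(a,t):
    g=im[262:283,366:392].astype(int); m=(g.max(2)-g.min(2)<22)&(g.max(2)>50)&(g.max(2)<190)
    n,l,st,_=cv2.connectedComponentsWithStats(m.astype(np.uint8)); k=1+st[1:,4].argmax(); ys,xs=np.nonzero(l==k); v=cv2.fitLine(np.c_[xs,ys].astype(np.float32),2,0,.01,.01).ravel(); print(len(xs),np.degrees(np.arctan2(v[1],v[0])))
E
```

```text
t 30.95 z 0.0819 Ftool [-2.54  7.43  2.28] Ttool [-1.319 -0.449 -0.276] toolx 42.34 r 0.1511 dir 43.88 w 0.02430145591060097
Mscrew -1.391 Mpin -1.056
214 43.369125
200 46.05284
```

The moment stayed on the plateau (1.06 N m at the pin) while the handle swung another 2.5°, so it has broken over, at about 0.08 rad. Now I'll ease off.

>>> carry_out(
  increments=[
    {"delta_pos": [0,0.92,0],"delta_rot": [0,0,-0.5]},
    {"delta_pos": [0,1.83,0],"delta_rot": [0,0,-1]},
    {"delta_pos": [0,1.83,0],"delta_rot": [0,0,-1]},
    {"delta_pos": [0,1.83,0],"delta_rot": [0,0,-1]},
    {"delta_pos": [0,1.83,0],"delta_rot": [0,0,-1]},
    {"delta_pos": [0.02,2.62,0],"delta_rot": [0,0,-1]},
    {"delta_pos": [0.02,2.62,0],"delta_rot": [0,0,-1]},
    {"delta_pos": [0.02,2.62,0],"delta_rot": [0,0,-1]},
    {"delta_pos": [0,0,0],"delta_rot": [0,0,0]},
    {"delta_pos": [0,0,0],"delta_rot": [0,0,0]},
  ],
)

```text
time_s: 32.25
tool_pos: [0.4424, -0.1536, 0.0816]
tcp_rot: [-2.849, -1.323, -0.0]
contact_force: [1.4, -2.7, -1.1]
grip_width: 0.0235
grasp_force: 30.0
```

```bash
python3 -c "
from h import *
rep()"
```

```text
t 32.25 z 0.0816 Ftool [-1.18  2.86  1.05] Ttool [-0.574  0.065  0.274] toolx 49.82 r 0.1513 dir 49.5 w 0.023510843856522887
Mscrew -0.155 Mpin -0.026
```

>>> carry_out(
  increments=[
    {"delta_pos": [0,0.7,0],"delta_rot": [0,0,0]},
    {"delta_pos": [0,0.7,0],"delta_rot": [0,0,0]},
    {"delta_pos": [0.02,2.62,0],"delta_rot": [0,0,-1]},
    {"delta_pos": [0.02,2.62,0],"delta_rot": [0,0,-1]},
    {"delta_pos": [0.02,2.62,0],"delta_rot": [0,0,-1]},
    {"delta_pos": [0,0,0],"delta_rot": [0,0,0]},
    {"delta_pos": [0,0,0],"delta_rot": [0,0,0]},
    {"delta_pos": [0,0,0],"delta_rot": [0,0,0]},
    {"delta_pos": [0,0,0],"delta_rot": [0,0,0]},
    {"delta_pos": [0,0,0],"delta_rot": [0,0,0]},
  ],
)

```text
time_s: 33.5
tool_pos: [0.4494, -0.1594, 0.0815]
tcp_rot: [-2.813, -1.398, 0.0]
contact_force: [-1.3, 1.1, -0.8]
grip_width: 0.024
grasp_force: 30.0
```

```bash
python3 -c "
from h import *
rep()"
```

```text
t 33.5 z 0.0815 Ftool [ 0.1  -1.69  0.78] Ttool [ 0.223  0.3   -0.174] toolx 52.84 r 0.1515 dir 52.95 w 0.024024418403340166
Mscrew 0.079 Mpin 0.003
```

>>> carry_out(
  increments=[
    {"delta_pos": [0,-0.3,-0.5],"delta_rot": [0,0,0]},
    {"delta_pos": [0,0,-1],"delta_rot": [0,0,0]},
    {"delta_pos": [0,0,-1],"delta_rot": [0,0,0]},
    {"delta_pos": [0,0,-1],"delta_rot": [0,0,0]},
    {"delta_pos": [0,0,-1],"delta_rot": [0,0,0]},
    {"delta_pos": [0,0,-1],"delta_rot": [0,0,0]},
    {"delta_pos": [0,0,-1],"delta_rot": [0,0,0]},
    {"delta_pos": [0,0,-1],"delta_rot": [0,0,0]},
    {"delta_pos": [0,0,-1],"delta_rot": [0,0,0]},
    {"delta_pos": [0,0,-1],"delta_rot": [0,0,0]},
  ],
)

```text
time_s: 34.75
tool_pos: [0.4493, -0.1593, 0.0912]
tcp_rot: [2.813, 1.398, -0.0]
contact_force: [-1.2, 0.0, -3.8]
grip_width: 0.0238
grasp_force: 30.0
```

```bash
python3 -c "
from h import *
rep()"
```

```text
t 34.75 z 0.0912 Ftool [-0.68 -0.98  3.83] Ttool [ 0.05  -0.229 -0.021] toolx 52.84 r 0.1515 dir 52.89 w 0.02375417729393815
Mscrew 0.126 Mpin 0.082
```

>>> carry_out(
  increments=[
    {"delta_pos": [0,0,-1.5],"delta_rot": [0,0,0]},
    {"delta_pos": [0,0,-2],"delta_rot": [0,0,0]},
    {"delta_pos": [0,0,-2],"delta_rot": [0,0,0]},
    {"delta_pos": [0,0,-2],"delta_rot": [0,0,0]},
    {"delta_pos": [0,0,-2.5],"delta_rot": [0,0,0]},
    {"delta_pos": [0,0,-4],"delta_rot": [0,0,0]},
    {"delta_pos": [0,0,-6],"delta_rot": [0,0,0]},
    {"delta_pos": [0,0,-6],"delta_rot": [0,0,0]},
    {"delta_pos": [0,0,-4],"delta_rot": [0,0,0]},
    {"delta_pos": [0,0,0],"delta_rot": [0,0,0]},
  ],
)

```text
time_s: 36.0
tool_pos: [0.4496, -0.1594, 0.1215]
tcp_rot: [2.813, 1.398, 0.001]
contact_force: [0.4, 0.1, -4.3]
grip_width: 0.0236
grasp_force: 30.0
```

```bash
python3 - <<'E'
from h import *
rep(); to([.4354,-.3437,.1212],1.75)
E
```

```text
t 36.0 z 0.1215 Ftool [0.33 0.24 4.27] Ttool [ 0.051 -0.162  0.05 ] toolx 52.84 r 0.1514 dir 52.99 w 0.023623257821634873
Mscrew 0.014 Mpin 0.024
t 36.0 p [ 0.4496 -0.1594  0.1215] yaw -37.16 tilt [ 7.e-04 -2.e-04 -1.e+00]
shift [-155.5  100.     0.3]
rot [  0.04   0.   -38.91]
```

>>> carry_out(
  increments=[
    {"delta_pos": [-8,5,0],"delta_rot": [0,0,0]},
    {"delta_pos": [-16,10,0],"delta_rot": [0,0,0]},
    {"delta_pos": [-22,14,0],"delta_rot": [0,0,0]},
    {"delta_pos": [-24,16,0],"delta_rot": [0,0,0]},
    {"delta_pos": [-24,16,0],"delta_rot": [0,0,0]},
    {"delta_pos": [-24,15,0],"delta_rot": [0,0,0]},
    {"delta_pos": [-20,13,0],"delta_rot": [0,0,0]},
    {"delta_pos": [-12,8,0],"delta_rot": [0,0,0]},
    {"delta_pos": [-5.5,3,0],"delta_rot": [0,0,0]},
    {"delta_pos": [0,0,0],"delta_rot": [0,0,0]},
  ],
)

```text
time_s: 37.25
tool_pos: [0.4349, -0.3435, 0.1209]
tcp_rot: [-2.813, -1.397, 0.0]
contact_force: [-1.1, 0.7, -4.3]
grip_width: 0.0238
grasp_force: 30.0
```

>>> carry_out(
  increments=[
    {"delta_pos": [0,0,0],"delta_rot": [0,0,-2]},
    {"delta_pos": [0,0,0],"delta_rot": [0,0,-4]},
    {"delta_pos": [0,0,0],"delta_rot": [0,0,-6]},
    {"delta_pos": [0,0,0],"delta_rot": [0,0,-7]},
    {"delta_pos": [0,0,0],"delta_rot": [0,0,-7]},
    {"delta_pos": [0,0,0],"delta_rot": [0,0,-6]},
    {"delta_pos": [0,0,0],"delta_rot": [0,0,-5]},
    {"delta_pos": [0,0,0],"delta_rot": [0,0,-1.9]},
    {"delta_pos": [0,0,0],"delta_rot": [0,0,0]},
    {"delta_pos": [0,0,0],"delta_rot": [0,0,0]},
  ],
)

```text
time_s: 38.5
tool_pos: [0.4352, -0.3435, 0.1211]
tcp_rot: [2.188, 2.254, 0.0]
contact_force: [-0.8, -0.1, -3.5]
grip_width: 0.0235
grasp_force: 30.0
```

```bash
python3 - <<'E'
from h import *
to([.4354,-.3437,-.0074],1.75)
E
```

```text
t 38.5 p [ 0.4352 -0.3435  0.1211] yaw 1.7 tilt [ 0. -0. -1.]
shift [ -0.2   0.2 128.5]
rot [ 0.    0.   -0.05]
```

>>> carry_out(
  increments=[
    {"delta_pos": [0,0,8],"delta_rot": [0,0,0]},
    {"delta_pos": [0,0,16],"delta_rot": [0,0,0]},
    {"delta_pos": [0,0,20],"delta_rot": [0,0,0]},
    {"delta_pos": [0,0,20],"delta_rot": [0,0,0]},
    {"delta_pos": [0,0,16],"delta_rot": [0,0,0]},
    {"delta_pos": [0,0,12],"delta_rot": [0,0,0]},
    {"delta_pos": [0,0,10],"delta_rot": [0,0,0]},
    {"delta_pos": [0,0,8],"delta_rot": [0,0,0]},
    {"delta_pos": [0,0,5],"delta_rot": [0,0,0]},
    {"delta_pos": [0,0,2],"delta_rot": [0,0,0]},
  ],
)

```text
time_s: 39.75
tool_pos: [0.4352, -0.3437, 0.004]
tcp_rot: [2.187, 2.255, 0.0]
contact_force: [-0.2, -0.6, -3.6]
grip_width: 0.0236
grasp_force: 30.0
```

>>> carry_out(
  increments=[
    {"delta_pos": [0,0,2],"delta_rot": [0,0,0]},
    {"delta_pos": [0,0,2],"delta_rot": [0,0,0]},
    {"delta_pos": [0,0,2],"delta_rot": [0,0,0]},
    {"delta_pos": [0,0,1.5],"delta_rot": [0,0,0]},
    {"delta_pos": [0,0,1],"delta_rot": [0,0,0]},
    {"delta_pos": [0,0,1],"delta_rot": [0,0,0]},
    {"delta_pos": [0,0,1],"delta_rot": [0,0,0]},
    {"delta_pos": [0,0,0.5],"delta_rot": [0,0,0]},
    {"delta_pos": [0,0,0],"delta_rot": [0,0,0]},
    {"delta_pos": [0,0,0],"delta_rot": [0,0,0]},
  ],
)

```text
time_s: 41.0
tool_pos: [0.4351, -0.3436, -0.0069]
tcp_rot: [2.187, 2.255, 0.0]
contact_force: [-0.4, 0.3, -4.1]
grip_width: 0.024
grasp_force: 30.0
```

```bash
python3 -c "
from h import *
rep()"
```

```text
t 41.0 z -0.0069 Ftool [ 0.32 -0.37  4.15] Ttool [ 0.026 -0.199  0.026] toolx 91.74 r 0.3229 dir 70.92 w 0.024009026117355864
Mscrew 0.081 Mpin 0.065
```

Still carrying the full weight, so I'll go down 1.5 mm more, gently.

>>> carry_out(
  increments=[
    {"delta_pos": [0,0,0.5],"delta_rot": [0,0,0]},
    {"delta_pos": [0,0,0.3],"delta_rot": [0,0,0]},
    {"delta_pos": [0,0,0.3],"delta_rot": [0,0,0]},
    {"delta_pos": [0,0,0],"delta_rot": [0,0,0]},
    {"delta_pos": [0,0,0],"delta_rot": [0,0,0]},
    {"delta_pos": [0,0,0],"delta_rot": [0,0,0]},
    {"delta_pos": [0,0,0],"delta_rot": [0,0,0]},
    {"delta_pos": [0,0,0],"delta_rot": [0,0,0]},
    {"delta_pos": [0,0,0],"delta_rot": [0,0,0]},
    {"delta_pos": [0,0,0],"delta_rot": [0,0,0]},
  ],
)

```text
time_s: 42.25
tool_pos: [0.4352, -0.3436, -0.0074]
tcp_rot: [2.187, 2.255, 0.0]
contact_force: [-1.7, 1.7, 5.0]
grip_width: 0.0237
grasp_force: 30.0
```

Contact: the rest now carries the wrench. Releasing, then lifting clear.

>>> carry_out(
  jaw=-1,
  increments=[
    {"delta_pos": [0,0,-0.4],"delta_rot": [0,0,0]},
    {"delta_pos": [0,0,0],"delta_rot": [0,0,0]},
    {"delta_pos": [0,0,0],"delta_rot": [0,0,0]},
    {"delta_pos": [0,0,0],"delta_rot": [0,0,0]},
    {"delta_pos": [0,0,0],"delta_rot": [0,0,0]},
    {"delta_pos": [0,0,0],"delta_rot": [0,0,0]},
    {"delta_pos": [0,0,0],"delta_rot": [0,0,0]},
    {"delta_pos": [0,0,0],"delta_rot": [0,0,0]},
    {"delta_pos": [0,0,0],"delta_rot": [0,0,0]},
    {"delta_pos": [0,0,0],"delta_rot": [0,0,0]},
  ],
)

```text
time_s: 43.5
tool_pos: [0.4351, -0.3436, -0.0076]
tcp_rot: [-2.187, -2.255, 0.0]
contact_force: [-0.0, 0.4, -0.1]
grip_width: 0.0916
grasp_force: 0.0
```

>>> carry_out(
  increments=[
    {"delta_pos": [0,0,-5],"delta_rot": [0,0,0]},
    {"delta_pos": [0,0,-10],"delta_rot": [0,0,0]},
    {"delta_pos": [0,0,-20],"delta_rot": [0,0,0]},
    {"delta_pos": [0,0,-30],"delta_rot": [0,0,0]},
    {"delta_pos": [0,0,-30],"delta_rot": [0,0,0]},
    {"delta_pos": [0,0,-30],"delta_rot": [0,0,0]},
    {"delta_pos": [0,0,-30],"delta_rot": [0,0,0]},
    {"delta_pos": [0,0,-20],"delta_rot": [0,0,0]},
    {"delta_pos": [0,0,-10],"delta_rot": [0,0,0]},
    {"delta_pos": [0,0,0],"delta_rot": [0,0,0]},
  ],
)

```text
time_s: 44.75
tool_pos: [0.4354, -0.3438, 0.178]
tcp_rot: [2.186, 2.254, 0.0]
contact_force: [-0.9, 0.1, -0.8]
grip_width: 0.0921
grasp_force: 0.0
```

```bash
python3 - <<'E'
from h import *
s=optics.capture("scene");t=optics.capture("top")
o=np.zeros((600,800,3),np.uint8);o[:375,:800]=cv2.resize(s["image"][270:420,200:520],(800,375));o[375:,:]=cv2.resize(t["image"][245:335,330:530],(800,225)) if 0 else cv2.resize(t["image"][260:330,310:559],(800,225))
cv2.imwrite("pics/end.png",o[:,:,::-1])
E
```

```text
(no output)
```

View pics/end.png

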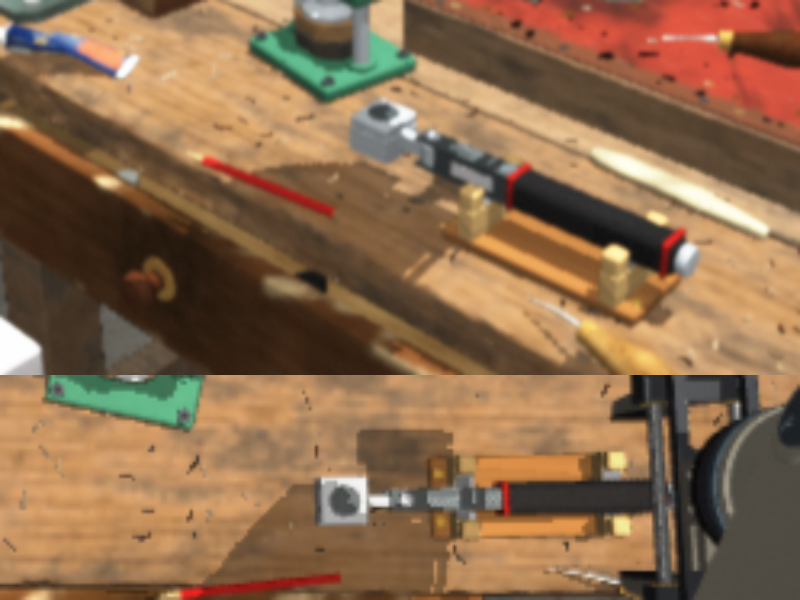

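The wrench lies straight in the rest as before, its head at top-view px (417,299), and the other things are untouched. Handing in.

```bash
python3 -c "
from station import bot
print(bot.finish_job())"
```

```text
the job is handed in; nothing more can be done
None
```

I tightened the screw until the wrench broke over, stopped at about 0.08 rad (stop is at 0.22), eased off, lifted the wrench off, laid it back in its rest and handed the job in at about 45 s; no verdict came back.

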